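# Sweep the used flask caps into the bench collection bay

## Task

Tidy the microscope bench: with your fingertips, sweep the three loose turquoise flask caps across the bench top through the open side of the black-walled yellow bay, until every cap lies flat and wholly inside it. Slide them gently along the bench, without picking up, tipping over or flicking any of them, and leave everything else where it stands.

Things in the scene. Friction and masses are not known exactly. Their poses are not given: they have to be found in the camera images.
- cap1: used flask screw cap, one of three alike: solid turquoise plastic disc lying flat with its closed top up, 34 mm in diameter, 22 mm high, 12 to 21 g, slides on the bench. Origin: centre of its underside; z is up, its yaw means nothing.
- cap2: used flask screw cap, one of three alike: solid turquoise plastic disc lying flat with its closed top up, 34 mm in diameter, 22 mm high, 12 to 21 g, slides on the bench. Origin: centre of its underside; z is up, its yaw means nothing.
- cap3: used flask screw cap, one of three alike: solid turquoise plastic disc lying flat with its closed top up, 34 mm in diameter, 22 mm high, 12 to 21 g, slides on the bench. Origin: centre of its underside; z is up, its yaw means nothing.
- bay: fixed bay: three black walls, 6 mm thick, 30 mm high, round a yellow patch of bench, no floor plate or sill. Inside 130 mm deep (its x), 160 mm wide (its y). Origin: middle of the patch, bench height. Open side (mouth) at x = -65 mm, where the side walls end; inner faces: back x = +65, sides y = +-80 mm. On the robot's left, mouth roughly to its right (world -y), turned up to 20 degrees.
- media_bottle: bystander: small amber bottle with white cap, upright and loose, 36 mm in diameter, 62 mm high. It stands among the caps. Origin: centre of its underside.
- jar: bystander: small white jar with red lid, upright and loose, 36 mm in diameter, 45 mm high, standing near the bay's mouth on the robot's side. Origin: centre of its underside.
- flask: bystander: clear flat culture flask lying down with pink content and an ORANGE cap screwed on, loose, about 109 mm long (its x, from -53 to +56 mm), 55 mm wide, 26 mm high. Origin: under its middle, at bench height.
- petri_dish: bystander: clear round dish with pink content, loose, 90 mm in diameter, 18 mm high. Origin: centre of its underside.
- tally_counter: bystander: grey hand counter with a steel push knob, loose, 55 x 45 mm, 30 mm high. Origin: centre of its underside.
- tip_box: bystander: blue pipette-tip box with clear lid, loose, 75 mm (its x) by 110 mm (its y), 64 mm high. Origin: centre of its underside.
Mind the look-alikes: they are no part of the job. What is shaped like the cap3 but brown is not meant.

How it is judged:
At the end, for the whole second after the job is handed in: All three caps lie still and flat on the bench wholly inside the bay's walls and past the line of its mouth (2 mm may stick out), and no bystander has moved by 15 mm or more (x of cap1 in the frame of bay between -0.05 and 0.065 m and y of cap1 in the frame of bay between -0.08 and 0.08 m and height (world z) of each of cap1, cap2, cap3 below 0.008 m and angle between each of cap1, cap2, cap3's own z axis and vertical below 0.2 rad and linear speed of each of cap1, cap2, cap3 below 0.02 m/s and x of cap2 in the frame of bay between -0.05 and 0.065 m and y of cap2 in the frame of bay between -0.08 and 0.08 m and x of cap3 in the frame of bay between -0.05 and 0.065 m and y of cap3 in the frame of bay between -0.08 and 0.08 m and distance of each of media_bottle, jar, flask, petri_dish, tally_counter, tip_box from where it was at the start of the episode below 0.015 m); the robot touches nothing.
It fails at once if a cap is lifted: its underside rises 15 mm off the bench (height (world z) of any of cap1, cap2, cap3 above 0.015 m).
It fails at once if a cap is tipped over (beyond 45 degrees) (angle between any of cap1, cap2, cap3's own z axis and vertical above 0.785 rad).
It fails at once if a cap is flicked: it moves faster than 0.6 m/s (linear speed of any of cap1, cap2, cap3 above 0.6 m/s).
It fails at once if a bystander is moved by 15 mm or more, or tipped by more than 0.35 rad (distance of any of media_bottle, jar, flask, petri_dish, tally_counter, tip_box from where it was at the start of the episode above 0.015 m or angle between any of media_bottle, jar, flask, petri_dish, tally_counter, tip_box's own z axis and vertical above 0.35 rad).
It also fails if it takes over 72 s, if anything falls off the work surface, if the arm or the gripper's body presses on something with over 40 N, if the wrist force passes 120 N, or if a joint passes its speed limit or range.

## Robot

A 6-joint arm with a two-finger parallel gripper is mounted at the origin on the work surface. World frame = base frame: x ahead of the robot, y to its left, z up, the work surface at z = 0. Lengths are in m, angles in rad, forces in N, time in s.
With the tool pointing down it reaches from about 0.275 to 0.75 m from the base axis. Payload 10.2 kg.
Tool frame: the origin (TCP) lies at the very end of the fingers, on their centre line; the grasp point (between the pads) lies 19 mm behind it (manip.hold_point_z is the distance from the TCP to the grasp point, in m); z points along the fingers, y is the direction in which the jaws open and shut (so a half turn about z gives the same grasp; the last joint's range is limited). The gripper opens to 85 mm and grips with 20 to 120 N. Pads are 22 mm wide; open, the fingers measure 114 mm over their backs; the gripper's body (76 mm by 85 mm) begins 54 mm behind the grasp point. The pads swing forward as they close: fully open they stand 13 mm farther back than shut.
Start: joints at [0.976, 0.313, 1.498, -0, 1.331, -0.223], TCP at [0.191, 0.489, 0.231] pointing down, gripper open.
Joint ranges: [-2.94, 2.94], [-0.97, 2.17], [0.19, 2.56], [-1.23, 4.37], [0.02, 3.11], [-2.88, 2.88]. Speed limits (rad/s): [2.39, 2.39, 3.01, 3.14, 3.14, 3.14].

## Interface

Orientations are given as a unit quaternion [x, y, z, w].
In Python, from station import manip gives the robot as it stands.
- The arm moves only by the shell command python3 -m inch 'ROWS'. ROWS is JSON, a list of rows, each a list of 7 numbers: the gripper's target within -1 to 1 (fully open at 1, half-way at 0, shut at -1), then the shift along the world's x, y, z normalised to -1 to 1, where 1 is 60 cm, then the turn, a rotation vector about the world's x, y, z normalised to -1 to 1, where 1 is 30 degrees. A call has 1 to 10 rows; each row shifts and turns the commanded pose from where the row before left it; what a row does not reach is not made up. A row lasts 1/10 s, in which the tool goes at most 50 mm and 8.59 degrees, less where a joint would pass 70% of its speed; a pose out of reach is approached as far as the arm can. A call with a number of a shift or a turn outside -1 to 1 is refused whole. A call with a gripper value outside its range is refused whole. The fingers move at their own pace and stop on an object; the grip force is fixed at half the most. Time passes only in rows, so rows that do not move let the fingers close. It gives the time, the measured TCP pose, the force and the opening at its end, in the units of the state.
- manip.get_obs(): the state, without advancing time (a new reading comes with each control period).
- manip.grab_frame(name): name is "side" or "top" or "wrist"; returns (picture, depth): 400x640x3 uint8, red, green, blue; 400x640 float32, m along the optical axis (not along the pixel's ray), 0 where there is no reading.
- manip.camera_info(name): a dict with "fx", "fy", "cx", "cy" (pixels), "k1" (the pictures are not rectified: a ray, as slopes to the right and down, at radius r is drawn at 1 + k1 r^2 times it, then the intrinsics apply), "origin" and "rotation" of the camera in the world. Camera axes: x right, y down, z forward; pixel columns grow to the right and rows downward; lengths in m; the calibration is good to about 2 mm. A picture is of the moment at which its call begins: read the wrist's pose just before it. camera_info takes no time and is no camera call; for the wrist camera it gives the pose at the moment of the call.
- manip.finish_job(): hands the job in, once; it reports no verdict.
The state is a dict: "time": time; "joint_pos": joint angles; "qvel": joint speeds; "joint_torque": joint torques, N m; "eef_pos": TCP position; "tool_rot": TCP orientation; "ft_force": force on the tool from outside, world axes, zero at the start; "torque": the same for the moment, N m; "finger_gap": opening from 0.0 (shut) to 1.0 (fully open).
Only numpy, scipy, OpenCV 4.12 (cv2) and the standard library are available. Lean on these libraries where they do the work, as an engineer would, in place of code of your own. Each camera call takes 0.05 s, during which the arm holds its last target.

## Working session

There is one attempt and no reset: what is moved stays moved. The work goes in short steps, Python scripts to look and compute and a shell command to move; the robot and the scene stay as the last step left them, time stands still between calls to the robot, and variables do not carry over. Pictures are saved under pics/ and viewed, and the job is handed in when it is done.

```bash
ls; mkdir -p pics; python3 - <<'E'
from station import manip
import cv2
print(manip.get_obs())
for n in("top","side"):
    p,d=manip.grab_frame(n); cv2.imwrite(f"pics/{n}0.png",p[:,:,::-1]); print(n,manip.camera_info(n))
    import numpy as np; np.save(f"pics/{n}0.npy",d)
E
```

```text
pics
{'time': 0.0, 'joint_pos': array([ 9.75586401e-01,  3.13448429e-01,  1.49845948e+00,  7.56437327e-06,
        1.33100688e+00, -2.23378852e-01]), 'qvel': array([ 0.00035447, -0.00044135,  0.00017415, -0.00071421, -0.0011092 ,
       -0.00095883]), 'joint_torque': array([ 5.12390325e-04, -4.12248695e+01, -2.59743762e+01, -1.04051449e-05,
        4.02365360e-03, -6.70665955e-06]), 'eef_pos': array([0.19058984, 0.48889718, 0.23072745]), 'tool_rot': array([ 1.84847216e-01,  9.82767048e-01, -6.05003231e-04, -2.66450007e-04]), 'ft_force': array([-0.04728661, -0.7165142 , -0.39133546]), 'torque': array([0.01100851, 0.02341756, 0.04672257]), 'finger_gap': 1.0033406109815137}
top {'fx': 374.19071902615184, 'fy': 374.19071902615184, 'cx': 314.58156865741853, 'cy': 204.16957779818824, 'k1': 0.014566810346518737, 'origin': array([ 0.38024825, -0.08411503,  0.79429131]), 'rotation': array([-0.68894291,  0.71630547, -0.07866227,  0.07795114])}
side {'fx': 493.56551397034525, 'fy': 493.56551397034525, 'cx': 317.1744041865698, 'cy': 192.69639732543513, 'k1': -0.14524522778278878, 'origin': array([0.37406979, 0.80256399, 0.89337519]), 'rotation': array([-0.08747433,  0.91339164, -0.39612239,  0.03392652])}
```

View pics/top0.png

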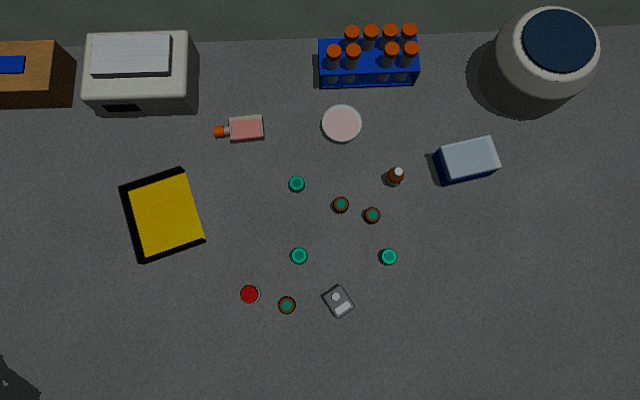

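View pics/side0.png

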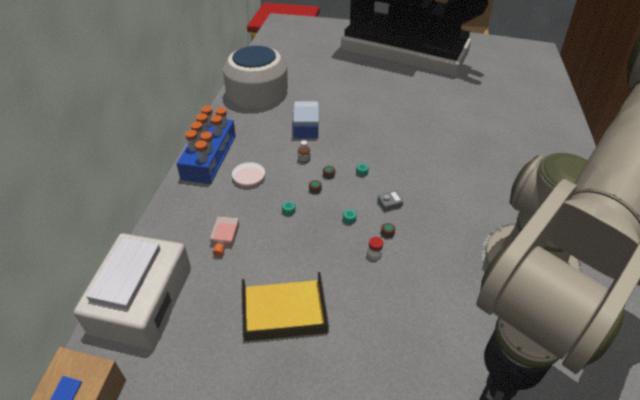

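```bash
cat > h.py <<'E'
from station import manip
import numpy as np, cv2
from scipy.spatial.transform import Rotation as R
def px2w(name,uv,z):
    c=manip.camera_info(name); K=np.array([[c['fx'],0,c['cx']],[0,c['fy'],c['cy']],[0,0,1.]])
    r=cv2.undistortPoints(np.array(uv,float).reshape(-1,1,2),K,np.array([c['k1'],0,0,0,0.]))[:,0]
    q=np.array(c['rotation']); M=R.from_quat(q).as_matrix()
    d=np.c_[r,np.ones(len(r))]@M.T; o=c['origin']
    t=(z-o[2])/d[:,2]; return o+t[:,None]*d
def w2px(name,P):
    c=manip.camera_info(name); K=np.array([[c['fx'],0,c['cx']],[0,c['fy'],c['cy']],[0,0,1.]])
    M=R.from_quat(c['rotation']).as_matrix(); X=(np.atleast_2d(P)-c['origin'])@M
    return cv2.projectPoints(X.reshape(-1,1,3),np.zeros(3),np.zeros(3),K,np.array([c['k1'],0,0,0,0.]))[0][:,0]
def caps(p,name='top',zs=0.022):
    h=cv2.cvtColor(p,cv2.COLOR_RGB2HSV)
    m=cv2.inRange(h,(75,100,60),(95,255,255)); m=cv2.morphologyEx(m,cv2.MORPH_CLOSE,np.ones((3,3)))
    n,l,s,ce=cv2.connectedComponentsWithStats(m)
    o=[]
    for i in range(1,n):
        if s[i,4]>15: o.append((ce[i].round(1).tolist(),int(s[i,4]),px2w(name,ce[i],zs)[0].round(4).tolist()))
    return o
E
python3 - <<'E'
from h import *
for n in('top','side'):
    p=cv2.imread(f'pics/{n}0.png')[:,:,::-1].copy()
    for o in caps(p,n): print(n,o)
    h=cv2.cvtColor(p,cv2.COLOR_RGB2HSV); m=cv2.inRange(h,(20,150,80),(35,255,255))
    c=max(cv2.findContours(m,0,2)[0],key=cv2.contourArea); a=cv2.approxPolyDP(c,6,True)[:,0]
    print('yellow',a.tolist(),px2w(n,a,0).round(3).tolist(), cv2.minAreaRect(px2w(n,c[:,0],0)[:,:2].astype(np.float32)))
for nm,uv,z in [('jar',(249,294),.045),('bottlecap',(399,172),.062),('petri',(342,123),.018),('counter',(338,301),.03),('flaskmid',(246,128),.026),('b1',(341,205),.022),('b2',(372,215),.022),('b3',(287,305),.022),('tipbox',(469,158),.064)]:
    print(nm,px2w('top',uv,z)[0].round(3))
p=cv2.imread('pics/top0.png')[100:330,100:440]; cv2.imwrite('pics/crop0.png',cv2.resize(p,None,fx=2.35,fy=2.35,interpolation=cv2.INTER_CUBIC))
E
```

```text
top ([296.3, 182.4], 165, [0.6039, -0.0509, 0.022])
top ([340.6, 203.5], 59, [0.5538, -0.1433, 0.022])
top ([372.2, 214.0], 64, [0.5286, -0.2086, 0.022])
top ([298.9, 255.0], 196, [0.4489, -0.052, 0.022])
top ([388.9, 256.2], 197, [0.4394, -0.2361, 0.022])
top ([286.2, 305.1], 71, [0.3507, -0.0239, 0.022])
yellow [[184, 172], [128, 191], [145, 256], [205, 238]] [[0.644, 0.198, 0.0], [0.605, 0.319, 0.0], [0.462, 0.273, 0.0], [0.495, 0.148, 0.0]] ((0.5498696565628052, 0.23402677476406097), (0.15766003727912903, 0.13086697459220886), 17.798627853393555)
side ([361.8, 169.3], 112, [0.4393, -0.2274, 0.022])
side ([328.4, 168.7], 17, [0.5293, -0.2117, 0.022])
side ([314.6, 183.3], 17, [0.5546, -0.1462, 0.022])
side ([288.1, 207.8], 138, [0.6022, -0.0434, 0.022])
side ([349.2, 216.1], 141, [0.4483, -0.0443, 0.022])
side ([388.1, 227.0], 28, [0.3507, -0.0263, 0.022])
yellow [[317, 281], [246, 288], [246, 329], [323, 322]] [[0.492, 0.148, 0.0], [0.642, 0.198, 0.0], [0.613, 0.298, -0.0], [0.46, 0.25, 0.0]] ((0.5517637729644775, 0.22445884346961975), (0.16218678653240204, 0.11140256375074387), 18.001995086669922)
jar [0.375 0.046 0.045]
bottlecap [ 0.606 -0.263  0.062]
petri [ 0.739 -0.157  0.018]
counter [ 0.355 -0.127  0.03 ]
flaskmid [0.732 0.056 0.026]
b1 [ 0.55  -0.144  0.022]
b2 [ 0.526 -0.208  0.022]
b3 [ 0.351 -0.025  0.022]
tipbox [ 0.629 -0.408  0.064]
```

View pics/crop0.png

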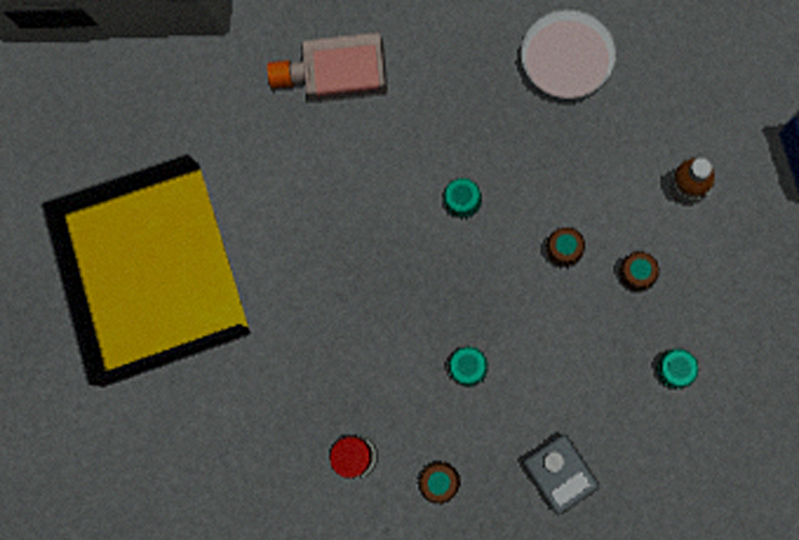

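The overhead crop shows three solid turquoise caps at top-image pixels (297,184), (299,256) and (389,257). The brown-rimmed discs at (341,205), (372,215) and (287,305) are look-alikes and I'll leave them alone.

My plan is a narrow two-finger fork that pushes each cap into the bay in a straight line. The first is A at (0.604,-0.050).

```bash
python3 -m inch '[[-0.5,0.045,-0.0616,0,0,0,-0.1667],[-0.5,0.045,-0.0616,0,0,0,-0.1667],[-0.5,0.045,-0.0616,0,0,0,-0.1667],[-0.5,0.045,-0.0616,0,0,0,-0.1667],[-0.5,0.045,-0.0616,0,0,0,-0.1667],[-0.5,0.045,-0.0616,0,0,0,-0.1667],[-0.5,0.045,-0.0616,0,0,0,-0.1667],[-0.5,0.045,-0.0616,0,0,0,-0.1667],[-0.5,0.045,-0.0616,0,0,0,-0.1667],[-0.5,0.045,-0.0616,0,0,0,-0.1667]]'; python3 -m inch '[[-0.5,0.045,-0.0616,0,0,0,0],[-0.5,0.045,-0.0616,0,0,0,0],[-0.5,0.045,-0.0616,0,0,0,0],[-0.5,0.045,-0.0616,0,0,0,0],[-0.5,0.045,-0.0616,0,0,0,0],[-0.5,0.045,-0.0616,0,0,0,0],[-0.5,0,0,0,0,0,0],[-0.5,0,0,0,0,0,0]]'
python3 - <<'E'
from h import *
o=manip.get_obs(); M=R.from_quat(o['tool_rot']).as_matrix(); print('jaw ang',np.degrees(np.arctan2(M[1,1],M[0,1])),M[:,2])
p,d=manip.grab_frame('wrist'); cv2.imwrite('pics/w1.png',p[:,:,::-1])
for c in caps(p,'wrist'): print(c)
E
```

```text
time: 1.1
eef_pos: [0.4614, 0.1178, 0.2312]
tool_rot: [0.584, 0.811, -0.0, -0.0]
ft_force: [0.6, 1.2, -0.3]
finger_gap: 0.247
time: 1.9
eef_pos: [0.6226, -0.1026, 0.2302]
tool_rot: [0.583, 0.812, -0.0, -0.001]
ft_force: [-0.6, 0.6, -0.8]
finger_gap: 0.252
jaw ang 18.626038136273785 [-1.68916974e-03  8.58564411e-04 -9.99998205e-01]
([85.7, 12.1], 315, [0.3517, -0.0232, 0.022])
([181.7, 73.9], 1071, [0.4541, -0.0497, 0.022])
([321.1, 121.3], 794, [0.6052, -0.049, 0.022])
([252.8, 186.9], 207, [0.555, -0.1424, 0.022])
([144.6, 225.4], 810, [0.4454, -0.2293, 0.022])
([217.9, 230.9], 184, [0.5298, -0.2081, 0.022])
```

View pics/w1.png

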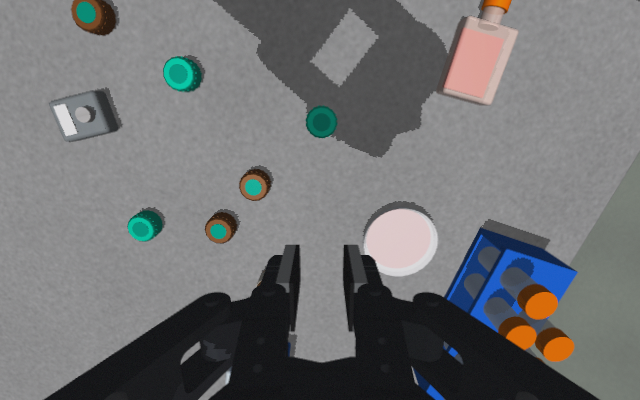

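The wrist view puts cap A at (321,121), centred on the fork's line. Next: descend behind it.

```bash
python3 -m inch '[[-0.5,0,0,-0.07,0,0,0],[-0.5,0,0,-0.07,0,0,0],[-0.5,0,0,-0.07,0,0,0],[-0.5,0,0,-0.07,0,0,0],[-0.5,0,0,-0.05,0,0,0],[-0.5,0,0,-0.03,0,0,0],[-0.5,0,0,-0.012,0,0,0],[-0.5,0,0,0,0,0,0]]'
```

```text
time: 2.75
eef_pos: [0.6224, -0.1013, 0.0081]
tool_rot: [0.583, 0.813, -0.0, -0.0]
ft_force: [-0.5, 1.0, 0.1]
finger_gap: 0.253
```

```bash
python3 -m inch '[[-0.5,-0.0056,0.0171,0,0,0,0],[-0.5,-0.0056,0.0171,0,0,0,0],[-0.5,-0.0056,0.0171,0,0,0,0],[-0.5,-0.0056,0.0171,0,0,0,0],[-0.5,-0.0056,0.0171,0,0,0,0],[-0.5,-0.0093,0.0285,0,0,0,0],[-0.5,-0.0093,0.0285,0,0,0,0],[-0.5,-0.0093,0.0285,0,0,0,0],[-0.5,-0.0093,0.0285,0,0,0,0],[-0.5,-0.0056,0.0171,0,0,0,0]]'
python3 - <<'E'
from h import *
p,d=manip.grab_frame('wrist'); cv2.imwrite('pics/w2.png',p[:,:,::-1])
for c in caps(p,'wrist'): print(c)
E
```

```text
time: 3.75
eef_pos: [0.5796, 0.0297, 0.0081]
tool_rot: [0.582, 0.813, -0.0, -0.0]
ft_force: [0.8, -0.4, -0.1]
finger_gap: 0.25
([321.2, 218.9], 4921, [0.5709, 0.0577, 0.022])
([39.2, 322.7], 4856, [0.4584, -0.0378, 0.022])
```

View pics/w2.png

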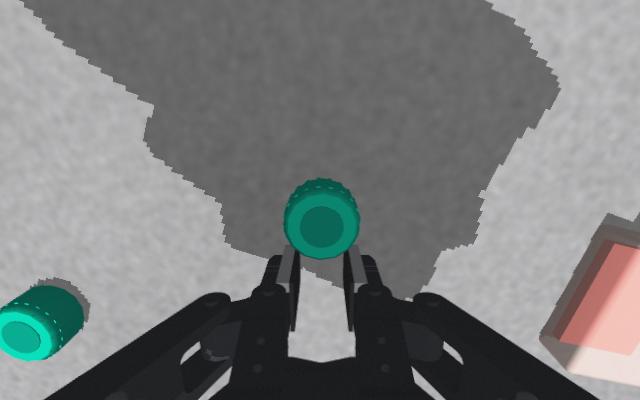

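The cap is centred in the fork at (321,219), so I'll keep going in.

```bash
python3 -m inch '[[-0.5,-0.0056,0.0171,0,0,0,0],[-0.5,-0.0093,0.0285,0,0,0,0],[-0.5,-0.0093,0.0285,0,0,0,0],[-0.5,-0.0093,0.0285,0,0,0,0],[-0.5,-0.0093,0.0285,0,0,0,0],[-0.5,-0.0093,0.0285,0,0,0,0],[-0.5,-0.0093,0.0285,0,0,0,0],[-0.5,-0.0093,0.0285,0,0,0,0],[-0.5,-0.0093,0.0285,0,0,0,0],[-0.5,-0.0093,0.0285,0,0,0,0]]';python3 -m inch '[[-0.5,-0.0093,0.0285,0,0,0,0],[-0.5,-0.0056,0.0171,0,0,0,0],[-0.5,-0.0056,0.0171,0,0,0,0],[-0.5,-0.003,0.009,0,0,0,0],[-0.5,0,0,0,0,0,0]]'
python3 - <<'E'
from h import *
p,d=manip.grab_frame('wrist'); cv2.imwrite('pics/w3.png',p[:,:,::-1])
for c in caps(p,'wrist'): print(c)
p,d=manip.grab_frame('top'); cv2.imwrite('pics/t3.png',p[:,:,::-1])
for c in caps(p,'top'): print(c)
E
```

```text
time: 4.8
eef_pos: [0.5258, 0.1935, 0.0081]
tool_rot: [0.583, 0.813, -0.0, -0.0]
ft_force: [0.0, -0.6, -0.1]
finger_gap: 0.253
time: 5.3
eef_pos: [0.5124, 0.2354, 0.008]
tool_rot: [0.583, 0.813, -0.0, -0.0]
ft_force: [-0.2, -0.1, 0.1]
finger_gap: 0.248
([320.9, 217.0], 4829, [0.5039, 0.2629, 0.022])
([340.6, 203.5], 59, [0.5538, -0.1433, 0.022])
([372.2, 214.1], 62, [0.5284, -0.2084, 0.022])
([299.0, 255.1], 200, [0.4487, -0.0521, 0.022])
([388.9, 256.2], 197, [0.4393, -0.2361, 0.022])
([286.2, 305.1], 71, [0.3507, -0.0239, 0.022])
```

View pics/w3.png

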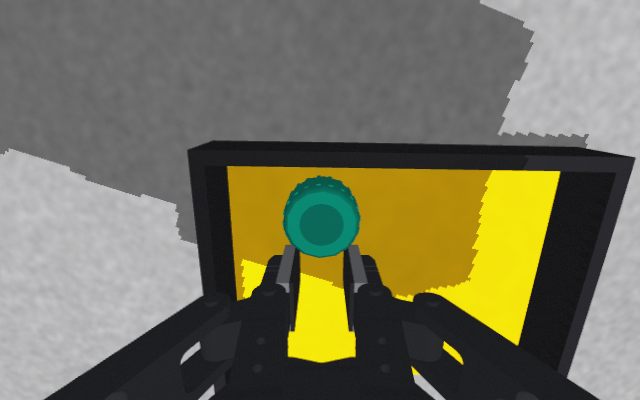

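Cap A is well inside near the back wall, at (321,217). Now I'll back out, lift, and go behind cap B.

```bash
python3 -m inch '[[-0.5,0.0093,-0.0285,0,0,0,0],[-0.5,0.0093,-0.0285,0,0,0,0],[-0.5,0.0093,-0.0285,0.02,0,0,0],[-0.5,0,0,0.07,0,0,0],[-0.5,0,0,0.07,0,0,0],[-0.5,0,0,0.04,0,0,0]]'; python3 -m inch '[[-0.5,-0.0226,-0.066,0,0,0,-0.1924],[-0.5,-0.0226,-0.066,0,0,0,-0.1924],[-0.5,-0.0226,-0.066,0,0,0,-0.1924],[-0.5,-0.0226,-0.066,0,0,0,-0.1924],[-0.5,-0.0226,-0.066,0,0,0,-0.1924],[-0.5,-0.0226,-0.066,0,0,0,-0.1924],[-0.5,-0.0226,-0.066,0,0,0,-0.1924],[-0.5,0,0,0,0,0,0],[-0.5,0,0,0,0,0,0]]'
python3 - <<'E'
from h import *
o=manip.get_obs(); M=R.from_quat(o['tool_rot']).as_matrix(); print('jaw ang',np.degrees(np.arctan2(M[1,1],M[0,1])),M[:,2])
p,d=manip.grab_frame('wrist'); cv2.imwrite('pics/w4.png',p[:,:,::-1])
for c in caps(p,'wrist'): print(c)
E
```

```text
time: 6.0
eef_pos: [0.5305, 0.1829, 0.1314]
tool_rot: [0.583, 0.812, 0.001, 0.001]
ft_force: [-0.3, 1.1, -0.3]
finger_gap: 0.253
time: 6.9
eef_pos: [0.4342, -0.0944, 0.1282]
tool_rot: [0.828, 0.56, 0.0, -0.0]
ft_force: [0.3, 0.1, -0.1]
finger_gap: 0.253
jaw ang -21.82963234379255 [ 1.49135483e-04  1.21760757e-04 -9.99999981e-01]
([318.9, 141.0], 1535, [0.4507, -0.049, 0.022])
([189.3, 156.7], 451, [0.3521, -0.0228, 0.022])
([480.1, 199.7], 397, [0.5554, -0.1416, 0.022])
([469.1, 275.9], 318, [0.5302, -0.2073, 0.022])
```

View pics/w4.png

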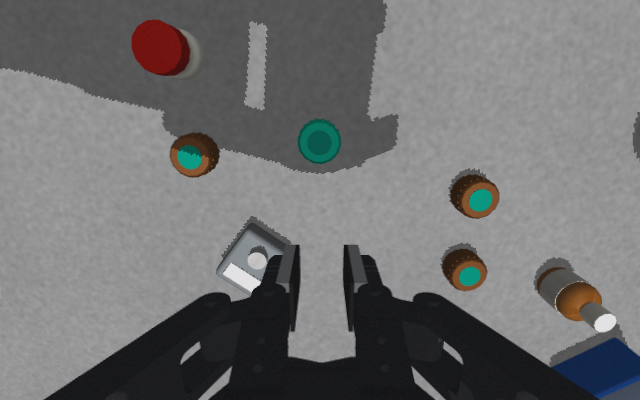

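Cap B at (319,141) is centred, but the grey counter at (255,260) looks close. I'll check the clearance before descending.

```bash
python3 - <<'E'
from h import *
p=cv2.imread('pics/top0.png'); cv2.imwrite('pics/cc.png',cv2.resize(p[270:330,260:380],None,fx=6,fy=6,interpolation=cv2.INTER_CUBIC))
p,d=manip.grab_frame('wrist')
c=manip.camera_info('wrist');o=manip.get_obs()
K=np.array([[c['fx'],0,c['cx']],[0,c['fy'],c['cy']],[0,0,1.]])
T=R.from_quat(o['tool_rot']).as_matrix(); Mc=R.from_quat(c['rotation']).as_matrix()
v,u=np.mgrid[0:400:1,0:640:1]; uv=np.c_[u.ravel(),v.ravel()].astype(float)
r=cv2.undistortPoints(uv.reshape(-1,1,2),K,np.array([c['k1'],0,0,0,0.]))[:,0]
dd=d.ravel(); P=(np.c_[r,np.ones(len(r))]*dd[:,None])@Mc.T+c['origin']
ok=(dd>0); Q=(P-o['eef_pos'])@T
for lo in range(-90,10,10):
    s=ok&(Q[:,2]*1000>lo)&(Q[:,2]*1000<=lo+10)&(abs(Q[:,1])<.1)&(abs(Q[:,0])<.08)
    if s.sum(): print('h above tip',-lo-10,-lo,'y',np.percentile(Q[s,1],[0.5,99.5]).round(3),'x',np.percentile(Q[s,0],[.5,99.5]).round(3),s.sum())
W=P.reshape(400,640,3)
# grey counter points
s=ok&(P[:,2]>.012)&(P[:,2]<.05)&(abs(P[:,0]-.355)<.05)&(abs(P[:,1]+.127)<.05)
print(P[s].min(0),P[s].max(0)); 
print('in tool frame y range',Q[s].min(0),Q[s].max(0))
E
```

```text
h above tip 80 90 y [-0.061  0.062] x [0.006 0.019] 9882
h above tip 70 80 y [-0.057  0.057] x [-0.005  0.019] 10447
h above tip 60 70 y [-0.052  0.052] x [-0.011  0.019] 5675
h above tip 50 60 y [-0.046  0.047] x [-0.011  0.015] 7564
h above tip 40 50 y [-0.041  0.042] x [-0.007  0.015] 2295
h above tip 30 40 y [-0.023  0.024] x [-0.01   0.013] 1187
h above tip 20 30 y [-0.024  0.025] x [-0.01   0.013] 942
h above tip 10 20 y [-0.024  0.024] x [-0.01   0.013] 777
h above tip 0 10 y [-0.023  0.023] x [-0.009  0.012] 369
h above tip -10 0 y [-0.01   0.011] x [-0.001  0.   ] 6
[ 0.32298533 -0.15432864  0.01200974] [ 0.38641537 -0.09579671  0.03121937]
in tool frame y range [-0.09167471 -0.09298572  0.09687089] [-0.02746577 -0.03262603  0.11608001]
```

View pics/cc.png

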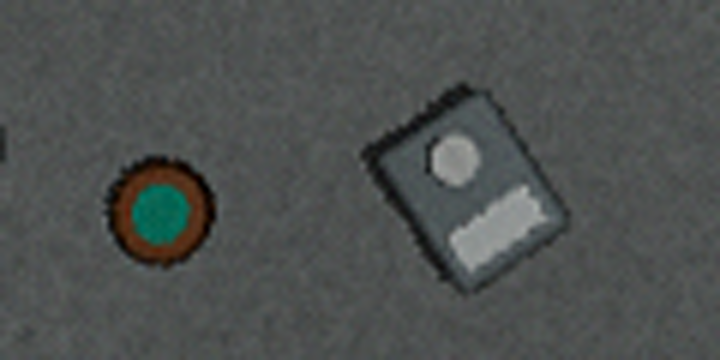

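The fingers reach ±24 mm below 40 mm height. The counter starts at -33 mm sideways and is also 16 mm behind, so the descent is clear.

```bash
python3 -m inch '[[-0.5,0,0,-0.07,0,0,0],[-0.5,0,0,-0.07,0,0,0],[-0.5,0,0,-0.04,0,0,0],[-0.5,0,0,-0.02,0,0,0],[-0.5,0,0,0,0,0,0]]'; python3 -m inch '[[-0.5,0.0062,0.0155,0,0,0,0],[-0.5,0.0062,0.0155,0,0,0,0],[-0.5,0.0062,0.0155,0,0,0,0],[-0.5,0.0062,0.0155,0,0,0,0],[-0.5,0.0062,0.0155,0,0,0,0],[-0.5,0.0111,0.0278,0,0,0,0],[-0.5,0.0111,0.0278,0,0,0,0],[-0.5,0.0111,0.0278,0,0,0,0],[-0.5,0.0062,0.0155,0,0,0,0]]'
python3 - <<'E'
from h import *
p,d=manip.grab_frame('wrist'); cv2.imwrite('pics/w5.png',p[:,:,::-1])
for c in caps(p,'wrist'): print(c)
E
```

```text
time: 7.5
eef_pos: [0.4338, -0.0922, 0.0067]
tool_rot: [0.827, 0.562, -0.001, -0.001]
ft_force: [-0.2, -0.5, -0.2]
finger_gap: 0.249
time: 8.4
eef_pos: [0.4771, 0.0137, 0.0082]
tool_rot: [0.827, 0.562, 0.0, 0.0]
ft_force: [0.3, -0.3, -0.0]
finger_gap: 0.252
([321.1, 218.9], 4912, [0.4881, 0.0409, 0.022])
```

View pics/w5.png

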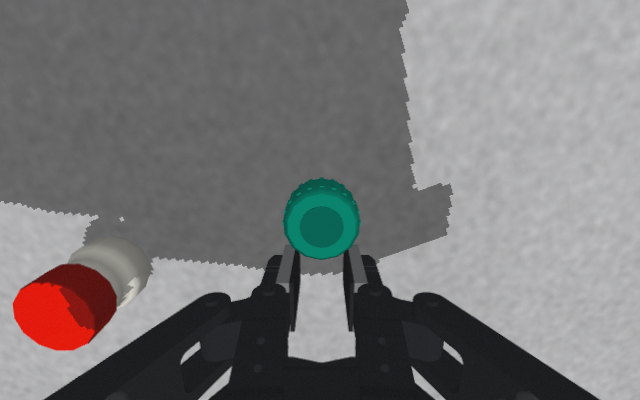

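Cap B at (321,219) is seated in the fork and the jar is well clear, so I'll push it through the mouth.

```bash
python3 -m inch '[[-0.5,0.0062,0.0155,0,0,0,0],[-0.5,0.0111,0.0278,0,0,0,0],[-0.5,0.0111,0.0278,0,0,0,0],[-0.5,0.0111,0.0278,0,0,0,0],[-0.5,0.0111,0.0278,0,0,0,0],[-0.5,0.0111,0.0278,0,0,0,0],[-0.5,0.0111,0.0278,0,0,0,0],[-0.5,0.0111,0.0278,0,0,0,0],[-0.5,0.0111,0.0278,0,0,0,0],[-0.5,0.0062,0.0155,0,0,0,0]]'
python3 - <<'E'
from h import *
p,d=manip.grab_frame('wrist'); cv2.imwrite('pics/w6.png',p[:,:,::-1])
for c in caps(p,'wrist'): print(c)
E
```

```text
time: 9.45
eef_pos: [0.5377, 0.1652, 0.008]
tool_rot: [0.828, 0.561, 0.0, -0.0]
ft_force: [-0.5, 0.4, 0.4]
finger_gap: 0.249
([161.5, 102.8], 6858, [0.5092, 0.2596, 0.022])
([321.1, 219.1], 4822, [0.5488, 0.1924, 0.022])
```

View pics/w6.png

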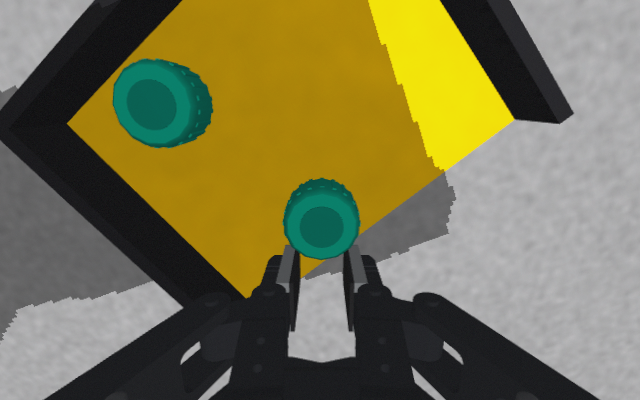

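Cap B is passing the mouth at (321,219), clear of the near wall and of cap A at (162,103). One more push finishes it.

```bash
python3 -m inch '[[-0.5,0.0111,0.0278,0,0,0,0],[-0.5,0.0111,0.0278,0,0,0,0],[-0.5,0.0111,0.0278,0,0,0,0],[-0.5,0.0111,0.0278,0,0,0,0],[-0.5,0.0062,0.0155,0,0,0,0],[-0.5,0.0062,0.0155,0,0,0,0],[-0.5,0,0,0,0,0,0]]'
python3 - <<'E'
from h import *
p,d=manip.grab_frame('wrist'); cv2.imwrite('pics/w7.png',p[:,:,::-1])
for c in caps(p,'wrist'): print(c)
E
```

```text
time: 10.2
eef_pos: [0.5717, 0.25, 0.008]
tool_rot: [0.828, 0.561, 0.0, 0.0]
ft_force: [-0.7, -0.2, 0.2]
finger_gap: 0.251
([321.3, 216.9], 4825, [0.5827, 0.277, 0.022])
([185.8, 284.7], 3163, [0.5127, 0.2691, 0.022])
```

View pics/w7.png

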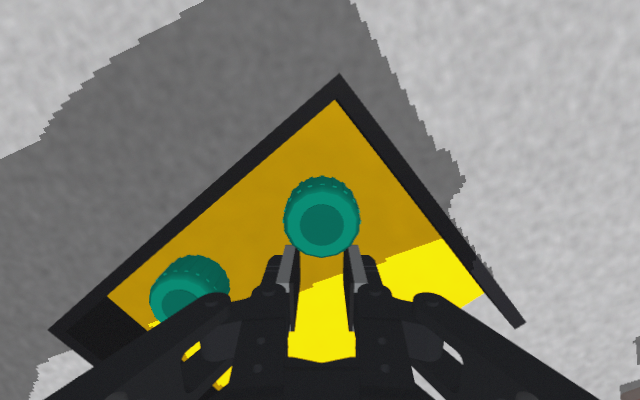

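Cap B is well inside at (321,217). Next: retreat and move behind cap C.

```bash
python3 -m inch '[[-0.5,-0.0111,-0.0278,0,0,0,0],[-0.5,-0.0111,-0.0278,0,0,0,0],[-0.5,-0.0111,-0.0278,0,0,0,0],[-0.5,0,0,0.07,0,0,0],[-0.5,0,0,0.07,0,0,0],[-0.5,0,0,0.07,0,0,0]]'; python3 -m inch '[[-0.5,-0.0187,-0.0735,0,0,0,0.05],[-0.5,-0.0187,-0.0735,0,0,0,0.05],[-0.5,-0.0187,-0.0735,0,0,0,0.05],[-0.5,-0.0187,-0.0735,0,0,0,0.05],[-0.5,-0.0187,-0.0735,0,0,0,0.05],[-0.5,-0.0187,-0.0735,0,0,0,0],[-0.5,-0.0187,-0.0735,0,0,0,0],[-0.5,-0.0187,-0.0735,0,0,0,0],[-0.5,-0.0187,-0.0735,0,0,0,0],[-0.5,-0.0187,-0.0735,0,0,0,0]]'; python3 -m inch '[[-0.5,-0.0187,-0.0735,0,0,0,0],[-0.5,0,0,0,0,0,0],[-0.5,0,0,0,0,0,0]]'
python3 - <<'E'
from h import *
o=manip.get_obs(); M=R.from_quat(o['tool_rot']).as_matrix(); print('jaw ang',np.degrees(np.arctan2(M[1,1],M[0,1])),M[:,2])
p,d=manip.grab_frame('wrist'); cv2.imwrite('pics/w8.png',p[:,:,::-1])
for c in caps(p,'wrist'): print(c)
E
```

```text
time: 10.85
eef_pos: [0.5511, 0.1986, 0.1356]
tool_rot: [0.828, 0.561, -0.0, -0.0]
ft_force: [0.1, 0.3, 0.2]
finger_gap: 0.253
time: 11.85
eef_pos: [0.4379, -0.2434, 0.1342]
tool_rot: [0.789, 0.614, -0.0, 0.0]
ft_force: [1.1, 0.1, -1.1]
finger_gap: 0.246
time: 12.15
eef_pos: [0.4272, -0.2861, 0.1339]
tool_rot: [0.79, 0.613, 0.0, -0.0]
ft_force: [-0.3, 0.6, -0.1]
finger_gap: 0.252
jaw ang -14.353591327430989 [-4.36920667e-04  5.97752889e-04 -9.99999726e-01]
([428.7, 67.3], 541, [0.5299, -0.2071, 0.022])
([321.6, 133.0], 1487, [0.4414, -0.2342, 0.022])
```

View pics/w8.png

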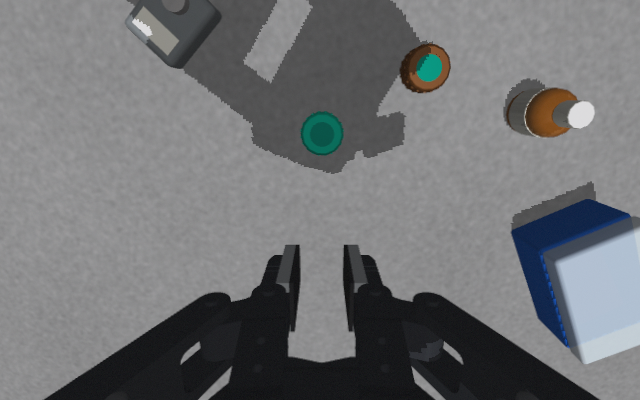

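Cap C is centred at (322,133), clear of the counter at (175,30) and the brown disc at (425,67). Descend and push.

```bash
python3 -m inch '[[-0.5,0,0,-0.07,0,0,0],[-0.5,0,0,-0.07,0,0,0],[-0.5,0,0,-0.05,0,0,0],[-0.5,0,0,-0.02,0,0,0],[-0.5,0,0,0,0,0,0]]'; python3 -m inch '[[-0.5,0.0042,0.0166,0,0,0,0],[-0.5,0.0042,0.0166,0,0,0,0],[-0.5,0.0042,0.0166,0,0,0,0],[-0.5,0.0042,0.0166,0,0,0,0],[-0.5,0.0042,0.0166,0,0,0,0],[-0.5,0.0074,0.0291,0,0,0,0],[-0.5,0.0074,0.0291,0,0,0,0],[-0.5,0.0074,0.0291,0,0,0,0],[-0.5,0.0074,0.0291,0,0,0,0],[-0.5,0.0042,0.0166,0,0,0,0]]'
python3 - <<'E'
from h import *
p,d=manip.grab_frame('wrist'); cv2.imwrite('pics/w9.png',p[:,:,::-1])
for c in caps(p,'wrist'): print(c)
E
```

```text
time: 12.7
eef_pos: [0.4279, -0.2843, 0.0074]
tool_rot: [0.789, 0.615, -0.0, -0.001]
ft_force: [0.3, -0.3, 0.1]
finger_gap: 0.248
time: 13.7
eef_pos: [0.4612, -0.1544, 0.0082]
tool_rot: [0.789, 0.615, 0.0, -0.0]
ft_force: [-0.5, 0.4, 0.6]
finger_gap: 0.251
([320.9, 219.0], 4917, [0.4686, -0.1259, 0.022])
([526.6, 206.1], 1457, [0.5549, -0.1417, 0.022])
([493.9, 329.0], 43, [0.5361, -0.2017, 0.022])
```

View pics/w9.png

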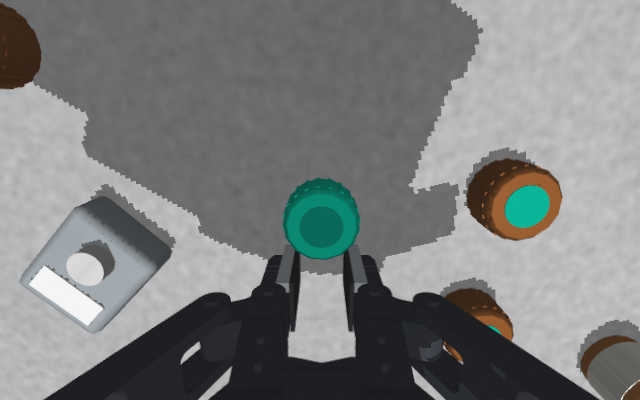

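Cap C is seated at (321,219) and the brown discs are clear. I'll keep pushing.

```bash
python3 -m inch '[[-0.5,0.0042,0.0166,0,0,0,0],[-0.5,0.0074,0.0291,0,0,0,0],[-0.5,0.0074,0.0291,0,0,0,0],[-0.5,0.0074,0.0291,0,0,0,0],[-0.5,0.0074,0.0291,0,0,0,0],[-0.5,0.0074,0.0291,0,0,0,0],[-0.5,0.0074,0.0291,0,0,0,0],[-0.5,0.0074,0.0291,0,0,0,0],[-0.5,0.0074,0.0291,0,0,0,0],[-0.5,0.0074,0.0291,0,0,0,0]]';python3 -m inch '[[-0.5,0.0074,0.0291,0,0,0,0],[-0.5,0.0074,0.0291,0,0,0,0],[-0.5,0.0074,0.0291,0,0,0,0],[-0.5,0.0074,0.0291,0,0,0,0],[-0.5,0.0074,0.0291,0,0,0,0],[-0.5,0.0042,0.0166,0,0,0,0]]'
python3 - <<'E'
from h import *
p,d=manip.grab_frame('wrist'); cv2.imwrite('pics/w10.png',p[:,:,::-1])
for c in caps(p,'wrist'): print(c)
E
```

```text
time: 14.75
eef_pos: [0.5036, 0.0118, 0.0081]
tool_rot: [0.789, 0.614, -0.0, 0.0]
ft_force: [-1.2, -0.6, 0.7]
finger_gap: 0.251
time: 15.35
eef_pos: [0.5284, 0.1094, 0.008]
tool_rot: [0.789, 0.614, 0.0, -0.0]
ft_force: [0.5, -0.4, 0.0]
finger_gap: 0.247
([321.0, 219.1], 4918, [0.5358, 0.1379, 0.022])
```

View pics/w10.png

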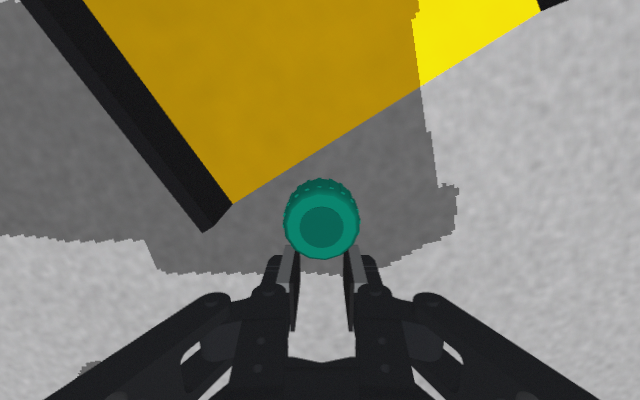

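Cap C sits at (321,219), just outside the mouth. The near wall's end at (232,205) stays about 20 mm to the side of the path, so I'll make the last push.

```bash
python3 -m inch '[[-0.5,0.0074,0.0291,0,0,0,0],[-0.5,0.0074,0.0291,0,0,0,0],[-0.5,0.0074,0.0291,0,0,0,0],[-0.5,0.0074,0.0291,0,0,0,0],[-0.5,0.0042,0.0166,0,0,0,0],[-0.5,0.0042,0.0166,0,0,0,0],[-0.5,0.002,0.008,0,0,0,0],[-0.5,0,0,0,0,0,0]]'
python3 - <<'E'
from h import *
p,d=manip.grab_frame('wrist'); cv2.imwrite('pics/w11.png',p[:,:,::-1])
for c in caps(p,'wrist'): print(c)
E
```

```text
time: 16.2
eef_pos: [0.5522, 0.2031, 0.008]
tool_rot: [0.789, 0.614, -0.0, -0.0]
ft_force: [0.2, -0.5, 0.5]
finger_gap: 0.251
([348.2, 102.0], 5899, [0.5813, 0.2744, 0.022])
([185.0, 179.4], 5664, [0.5094, 0.2612, 0.022])
([321.1, 217.7], 4826, [0.5597, 0.2311, 0.022])
```

View pics/w11.png

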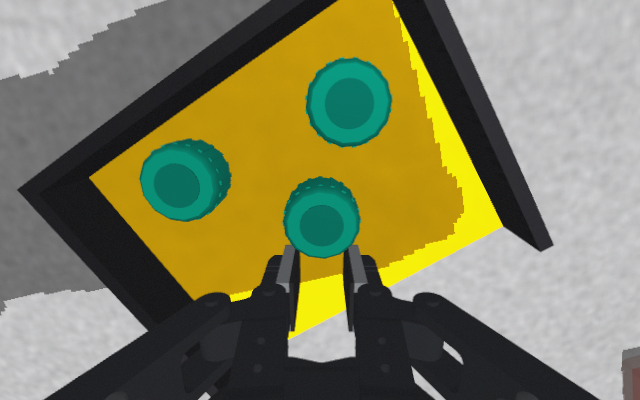

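All three caps are inside at (348,102), (185,179) and (321,218). I'll back straight out, rise, and move aside so the top camera has a clear view.

```bash
python3 -m inch '[[-0.5,-0.0074,-0.0291,0,0,0,0],[-0.5,-0.0074,-0.0291,0,0,0,0],[-0.5,-0.0074,-0.0291,0,0,0,0],[-0.5,0,0,0.07,0,0,0],[-0.5,0,0,0.07,0,0,0],[-0.5,0,0,0.07,0,0,0],[-0.5,0,0,0.07,0,0,0],[-0.5,-0.02,-0.07,0,0,0,0],[-0.5,-0.02,-0.07,0,0,0,0],[-0.5,-0.02,-0.07,0,0,0,0]]'; python3 -m inch '[[-0.5,-0.02,-0.07,0,0,0,0],[-0.5,-0.02,-0.07,0,0,0,0],[-0.5,-0.02,-0.07,0,0,0,0],[-0.5,-0.02,-0.07,0,0,0,0],[-0.5,0,0,0,0,0,0],[-0.5,0,0,0,0,0,0]]'
python3 - <<'E'
from h import *
for n in('top','side'):
    p,d=manip.grab_frame(n); cv2.imwrite(f'pics/{n}12.png',p[:,:,::-1])
    for c in caps(p,n):
        r=np.array(c[2][:2])-[.5495,.2345]; a=np.radians(18); print(n,c,'bay',(r@[-np.sin(a),np.cos(a)]).round(3),(r@[-np.cos(a),-np.sin(a)]).round(3))
    q=cv2.imread(f'pics/{n}0.png')[:,:,::-1]
    cv2.imwrite(f'pics/{n}diff.png',cv2.absdiff(np.ascontiguousarray(q),p)[:,:,::-1]*2)
E
```

```text
time: 17.25
eef_pos: [0.5019, 0.0229, 0.1763]
tool_rot: [0.789, 0.614, 0.0, 0.0]
ft_force: [1.2, 0.4, -0.1]
finger_gap: 0.251
time: 17.85
eef_pos: [0.4543, -0.1442, 0.1761]
tool_rot: [0.79, 0.613, 0.0, -0.0]
ft_force: [0.1, -0.1, -0.1]
finger_gap: 0.251
top ([144.2, 199.3], 165, [0.5793, 0.272, 0.022]) bay 0.026 -0.04
top ([165.5, 208.8], 168, [0.5568, 0.226, 0.022]) bay -0.01 -0.004
top ([148.9, 234.7], 179, [0.5031, 0.2576, 0.022]) bay 0.036 0.037
side ([328.4, 168.7], 17, [0.5293, -0.2117, 0.022]) bay -0.418 0.157
side ([314.7, 183.4], 18, [0.5544, -0.1459, 0.022]) bay -0.363 0.113
side ([388.3, 227.1], 26, [0.3502, -0.026, 0.022]) bay -0.186 0.27
side ([279.7, 301.5], 176, [0.5562, 0.2319, 0.022]) bay -0.005 -0.006
side ([264.0, 317.7], 187, [0.5784, 0.2772, 0.022]) bay 0.032 -0.041
side ([301.4, 317.8], 175, [0.5031, 0.2623, 0.022]) bay 0.041 0.036
```

View pics/top12.png

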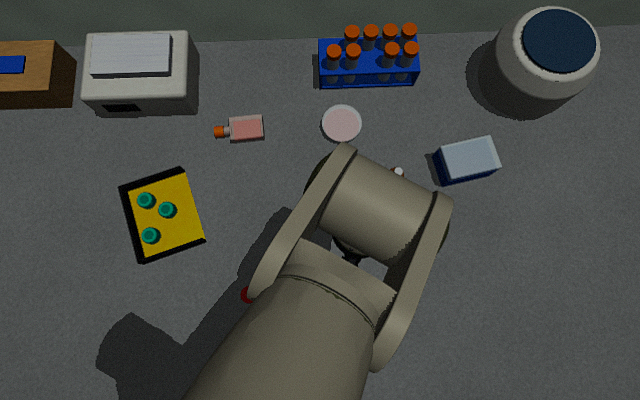

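View pics/side12.png

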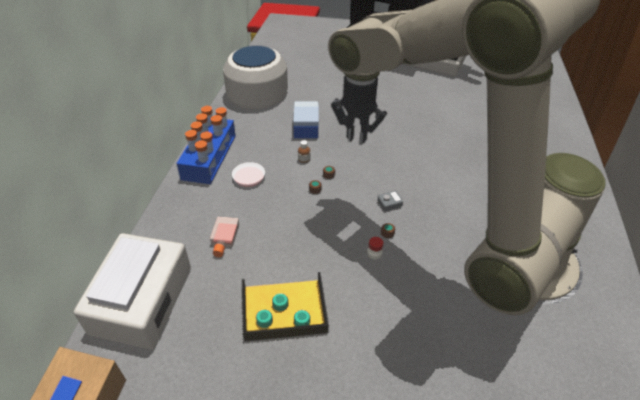

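View pics/sidediff.png

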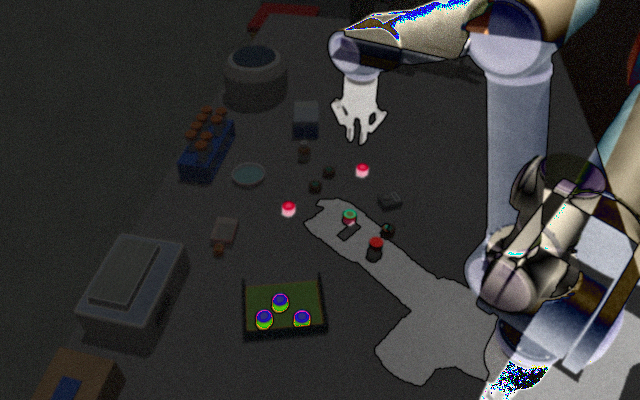

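The top view shows the three caps on the yellow patch at (144,199), (166,209) and (149,235). In the side view the bystanders and brown discs are where they started; the difference image shows only lighting changes on them. Handing in.

```bash
python3 -c "
from station import manip
print(manip.finish_job())"
```

```text
the job is handed in; nothing more can be done
None
```

I swept all three turquoise caps into the bay one at a time, sliding each along the bench with a narrow two-finger fork. I handed the job in at about 18 s of the 72 s; no verdict is reported.

- **Caps:** In the last top view they lie flat at bay x/y of about (26,-40), (-10,-4) and (36,37) mm. That is inside the limits of -50 to 65 mm in x and ±80 mm in y. The side view agreed to about 6 mm.
- **Bystanders:** The side camera's before/after pictures showed no visible movement of any bystander or of the brown look-alikes. The arm hid some of them in the last top view, so only the side view checks those.
- **Robot:** It was clear of everything at hand-in. The force readings at the end of each move were about 1.7 N or less.

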